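# Hang the deep strainer basket on the drip stand

## Robot

A 7-joint arm with a two-finger parallel gripper is mounted at the origin on the work surface. World frame = base frame: x ahead of the robot, y to its left, z up, the work surface at z = 0. Lengths are in m, angles in degrees, forces in N, time in s.
With the tool pointing down it reaches from about 0.425 to 0.875 m from the base axis. Payload 4.7 kg.
Tool frame: the origin (TCP) lies midway between the tips of the shut fingers; the grasp point (between the pads) lies 19 mm behind it; z points along the fingers, x is the direction in which the jaws open and shut, and the axes are right-handed (so a half turn about z gives the same grasp; the last joint's range is limited). The gripper opens to 87 mm and grips with 3 to 60 N. Pads are 19 mm wide; open, the fingers measure 117 mm over their backs; the gripper's body (75 mm by 190 mm) begins 51 mm behind the grasp point.
Start: joints at [-73.791, 18.392, -4.016, 83.108, 1.295, 78.541, -3.26], TCP at [0.173, 0.627, 0.223] pointing down, gripper open.
Joint ranges: [-163.93, 163.93], [-17.29, 119.83], [-79.2, 71.16], [3.27, 140.29], [-89.18, 269.18], [5.43, 117.66], [-154.24, 154.24]. Speed limits (degrees/s): [147.25, 147.25, 180, 180, 180, 180, 180].

## Interface

Orientations are given as [roll, pitch, yaw] about the fixed x, y, z axes, in that order (R = Rz(yaw) Ry(pitch) Rx(roll)).
In Python, from cell import env gives the robot as it stands.
- The arm moves only by the tool carry_out, never from a script. Its argument "plan" is a list of rows, each an object with "grip": the closure, from 0 (fully open) to 1 (shut); "dp": the shift along the tool's x, y, z in m, a list of three; "rotation": the turn, a rotation vector about the tool's x, y, z in degrees, a list of three. In form: [{"grip": grip, "dp": [dx, dy, dz], "rotation": [wx, wy, wz]}, ...]. A call has 1 to 8 rows; each row shifts and turns the pose as measured when the row begins, along the tool's axes as they then stand; what a row does not reach is not made up. A row lasts 1/12 s, in which the tool goes at most 41.7 mm and 7.16 degrees, less where a joint would pass 70% of its speed; a pose out of reach is approached as far as the arm can. A call is refused whole if a number of a shift passes 0.0417 or a number of a turn 7.16, either way. A call with a gripper value outside its range is refused whole. The fingers move at their own pace and stop on an object; "force" is the grip in N (left out, the last holds). Time passes only in rows, so rows that do not move let the fingers close. It gives the time, the measured TCP pose, the force and the opening at its end, in the units of the state.
- env.get_obs(): the state, without advancing time (a new reading comes with each control period).
- env.read_camera(name): name is "scene" or "side" or "wrist"; returns the picture (384x512x3 uint8, red, green, blue); there is no depth.
- env.camera_params(name): a dict with "fx", "fy", "cx", "cy" (pixels), "k1" (the pictures are not rectified: a ray, as slopes to the right and down, at radius r is drawn at 1 + k1 r^2 times it, then the intrinsics apply), "R" (3x3) and "t" (3): a world point X has camera coordinates R X + t. Camera axes: x right, y down, z forward; pixel columns grow to the right and rows downward; lengths in m; the calibration is good to about 2 mm. A picture is of the moment at which its call begins: read the wrist's pose just before it. camera_params takes no time and is no camera call; for the wrist camera it gives the pose at the moment of the call.
- env.sign_off(): hands the job in, once; it reports no verdict.
The state is a dict: "time_s": time; "qpos": joint angles; "joint_velocities": joint speeds; "effort": joint torques, N m; "tool_pos": TCP position; "tool_rot": TCP orientation; "force": force on the tool from outside, world axes, zero at the start; "wrist_torque": the same for the moment, N m; "grip_width": finger opening in m.
Only numpy, scipy, OpenCV 4.12 (cv2) and the standard library are available. Lean on these libraries where they do the work, as an engineer would, in place of code of your own. Each camera call takes 0.05 s, during which the arm holds its last target. There are 200 camera calls.

## Task

Take the deep strainer basket out of the steel tray and hang it by its handle on the hook of the drip stand, so that it hangs free and upright with the hook in the raised middle of the handle. The hook is on a telescopic rod and may have been left at any height, so let the basket down gently until the hook carries it before you let go: do not drop it on, force it down, or disturb the other things on the table.

Things in the scene. Friction and masses are not known exactly. Their poses are not given: they have to be found in the camera images.
- deep_basket: The deep one of two perforated plain steel strainer baskets, round, 104 mm across the rim, 89 mm at the foot, 75 mm high, 0.25 to 0.5 kg, upright in the tray at the start. Origin: centre of its underside, z up. A fixed arched handle of 8 mm round steel bar stands over it in its own y-z plane, from the rim at y = +-55 mm up to shoulders at y = +-64 mm and a top bar along y (see the points).
- deep_basket_crimp (a point): Middle of the deep basket's handle, on the bar axis, 186 mm above the basket's origin. Here (y = -11 to 11 mm) the bar is bent up 8 mm, as the seat for a hook, with slopes out to y = +-22 mm; the opening below it down to the rim plane is 107 mm high. The fingers should leave it free for the hook. Axes as the basket's.
- grip_left (a point): Point on the bar axis in the straight part of the deep basket's handle (y = 22 to 56 mm, level, along the basket's y): 40 mm to the +y side of the middle, 178 mm above the basket's origin. A good place to pinch the bar from above, across x.
- grip_right (a point): The same on the -y side, at y = -40 mm.
- stand: Heavy fixed drip stand. Origin: on the table below the hook's hanging place, z up. Steel foot plate 10 mm thick, x = -80 to 110 mm, 130 mm wide. Post at x = 80 mm: 20 mm tube, 135 mm high (28 mm collar), out of which an 8 mm rod slides, clamped firm; its top is bent into a level hook of 8 mm bar along the stand's own -x (roughly to the robot) at y = 0. Nothing stands above the hook.
- hang_mark (a point): Mark fixed on the stand at x = y = 0, 205 mm above the table: a good hanging place (35 mm short of the turned-up end), at the lowest setting of the hook. The top of the hook's level part is 0 to 50 mm above this mark: it differs every time, is not reported, and must be seen or felt. The level part runs from x = 80 to -35 mm; its end turns up 18 mm higher and reaches out to x = -51 mm.
- tray: Fixed open steel tray 220 (x) by 300 (y) by 45 mm high, wall and floor 3 mm; origin under its centre on the table. Both baskets start in it.
- shallow_basket: The other strainer basket, to be left alone: 116 mm across, only 38 mm high, the same kind of handle with its bar 110 mm (118 mm in the middle) above the origin, 0.3 kg. Origin: centre of its underside.
- sauce_bottle: Loose amber glass bottle, 56 mm across, 170 mm high, to be left alone; origin at the centre of its underside.
- bowl: Loose orange plastic bowl, 120 mm across, 55 mm high, to be left alone; origin at the centre of its underside.
- jar: Loose white jar with a steel cap, 56 mm across, 70 mm high, to be left alone; origin at the centre of its underside.

How it is judged (in metres and radians):
On the way:
1. the hook bears the handle while the basket is still held (x of deep_basket_crimp in the frame of stand between -0.037 and 0.06 m and y of deep_basket_crimp in the frame of stand between -0.025 and 0.025 m and height (world z) of deep_basket above 0.015 m and contact force between deep_basket and stand above 1 N and contact force between the fingers and deep_basket above 1 N and angle between deep_basket's own z axis and vertical below 0.35 rad), for 0.1 s.
At the end, for the whole second after the job is handed in: The deep basket hangs on the hook alone, released and at rest (under 0.05 m/s, 0.5 rad/s), upright within 0.15 rad: the middle of its handle is within 15 mm of the hook sideways, over its level part (x -37 to 60 mm of the stand), underside over 15 mm above the table (x of deep_basket_crimp in the frame of stand between -0.037 and 0.06 m and y of deep_basket_crimp in the frame of stand between -0.015 and 0.015 m and height (world z) of deep_basket above 0.015 m and contact force between deep_basket and stand above 1.5 N and angle between deep_basket's own z axis and vertical below 0.15 rad and linear speed of deep_basket below 0.05 m/s and angular speed of deep_basket below 0.5 rad/s and contact force between the fingers and deep_basket below 0.05 N); the robot touches nothing.
It fails at once if the basket pressed or knocked against the stand with more than 30 N (contact force between deep_basket and stand above 30 N).
It fails at once if another thing on the table disturbed (shifted by more than 30 mm or tipped) (distance of any of shallow_basket, sauce_bottle, bowl, jar from where it was at the start of the episode above 0.03 m or angle between any of shallow_basket, sauce_bottle, bowl, jar's own z axis and vertical above 0.4 rad).
It also fails if it takes over 64 s, if anything falls off the work surface, if the arm or the gripper's body presses on something with over 40 N, if the wrist force passes 120 N, or if a joint passes its speed limit or range.

## Working session

There is one attempt and no reset: what is moved stays moved. The work goes in short steps, Python scripts to look and compute and a tool call to move; the robot and the scene stay as the last step left them, time stands still between calls to the robot, and variables do not carry over. Pictures are saved under pics/ and viewed, about 8 in all and at most 12, crops included, and the job is handed in when it is done.

Besides the shell and the picture viewer there is one more tool, called after "Call:" by a JSON object that holds its "api" and its "payload". carry_out: Moves the arm, as the interface text tells. Its arguments: {"type":"object","properties":{"plan":{"type":"array","items":{"type":"object","properties":{"grip":{"type":"number"},"dp":{"type":"array","items":{"type":"number"}},"rotation":{"type":"array","items":{"type":"number"}}}}},"force":{"type":"number"}},"required":["plan"]}

```bash
mkdir -p pics
cat > h.py <<'E'
import numpy as np, cv2
from cell import env
def snap(n,f,crop=None,s=1):
    im=env.read_camera(n)[:,:,::-1]
    if crop: im=im[crop[1]:crop[3],crop[0]:crop[2]]
    if s!=1: im=cv2.resize(im,None,fx=s,fy=s,interpolation=cv2.INTER_CUBIC)
    cv2.imwrite('pics/'+f,im)
def ray(c,u,v):
    x,y=(u-c['cx'])/c['fx'],(v-c['cy'])/c['fy']
    xd,yd=x,y
    for _ in range(20):
        k=1+c['k1']*(x*x+y*y); x,y=xd/k,yd/k
    R=np.array(c['R']);t=np.array(c['t'])
    d=R.T@np.array([x,y,1]); return -R.T@t,d/np.linalg.norm(d)
def atz(c,u,v,z):
    o,d=ray(c,u,v); return o+d*(z-o[2])/d[2]
def tri(obs):
    A=0;b=0
    for c,u,v in obs:
        o,d=ray(c,u,v);P=np.eye(3)-np.outer(d,d);A=A+P;b=b+P@o
    X=np.linalg.solve(A,b)
    return X,[np.linalg.norm(np.cross(X-ray(*q)[0],ray(*q)[1])) for q in obs]
def proj(c,X):
    p=np.array(c['R'])@np.array(X)+np.array(c['t']);x,y=p[0]/p[2],p[1]/p[2];k=1+c['k1']*(x*x+y*y)
    return c['cx']+c['fx']*x*k,c['cy']+c['fy']*y*k
E
python3 - <<'E'
from h import *
o=env.get_obs();print({k:np.round(v,3).tolist() for k,v in o.items()})
a=env.read_camera('scene');b=env.read_camera('side')
cv2.imwrite('pics/a_scene.png',a[:,:,::-1]);cv2.imwrite('pics/a_side.png',b[:,:,::-1])
cv2.imwrite('pics/a_scene15.png',cv2.resize(a[:,:,::-1],(768,576)));cv2.imwrite('pics/a_side15.png',cv2.resize(b[:,:,::-1],(768,576)))
for n in('scene','side'):
    c=env.camera_params(n);print(n,c['fx'],c['cx'],c['cy'],c['k1'],ray(c,256,192))
E
```

```text
{'time_s': 0.0, 'qpos': [-73.792, 18.438, -4.015, 83.174, 1.294, 78.54, -3.259], 'joint_velocities': [-0.015, -0.053, -0.009, -0.072, 0.014, -0.075, -0.009], 'effort': [-0.0, -49.13, -0.404, -31.253, -0.064, 0.044, 0.0], 'tool_pos': [0.173, 0.626, 0.221], 'tool_rot': [179.995, 0.106, 74.602], 'force': [0.046, 0.819, -0.236], 'wrist_torque': [0.005, -0.01, -0.008], 'grip_width': 0.087}
scene 375.96116015051047 256.417423566367 189.02764751693476 -0.07710642452932275 (array([ 1.3242402 , -0.14146833,  0.62612441]), array([-0.82658464,  0.15349848, -0.5414758 ]))
side 427.25018908848875 254.60023790404918 187.6814484354124 0.0323273245069465 (array([0.56206459, 0.64444323, 0.91504905]), array([ 0.0149897 , -0.61733976, -0.78655383]))
```

View pics/a_scene15.png

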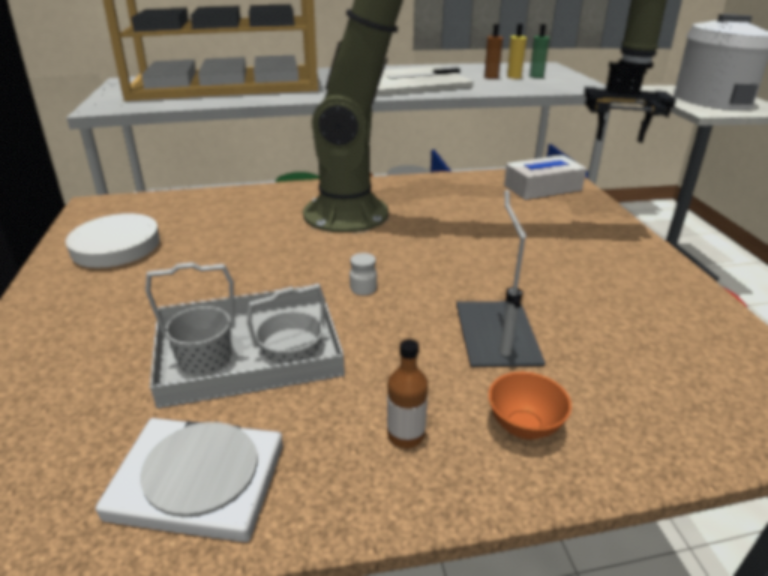

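View pics/a_side15.png

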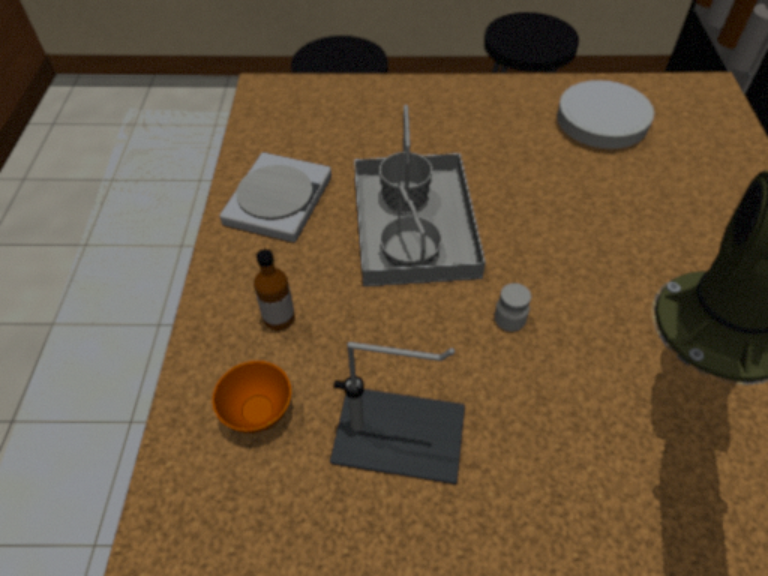

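Scene (1.5x): deep basket at about (198,335), handle top from (150,272) to (231,268); shallow basket at (288,335); stand hook from (523,237) to (506,193). Side: deep handle (406,107)–(404,187), hook (351,346)–(450,352). I'll enlarge these in one composite.

Run:
```python
from h import *
a=cv2.imread('pics/a_scene.png');b=cv2.imread('pics/a_side.png')
def cr(i,x,y,w=80,h=60):
    o=cv2.resize(i[y:y+h,x:x+w],(400,300),interpolation=cv2.INTER_CUBIC)
    for k in range(0,w,10): cv2.line(o,(k*5,0),(k*5,6 if k%20 else 12),(0,0,255),1)
    for k in range(0,h,10): cv2.line(o,(0,k*5),(6 if k%20 else 12,k*5),(0,0,255),1)
    return o
cv2.imwrite('pics/b.png',np.vstack([np.hstack([cr(a,90,170),cr(a,300,120)]),np.hstack([cr(b,235,65),cr(b,225,220)])]))
```

```text
(no output)
```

View pics/b.png

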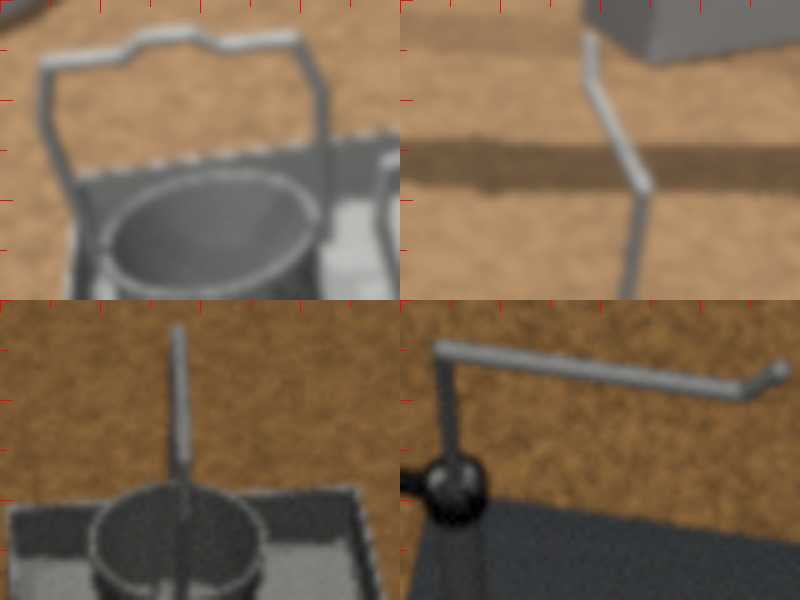

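Run:
```python
from h import *
S=env.camera_params('scene');D=env.camera_params('side')
q=-0.4
def p(n,s,d):
    X,e=tri([(S,s[0]+q,s[1]+q),(D,d[0]+q,d[1]+q)]);print(n,X.round(4),np.round(e,4));return X
L=p('barL(-y)',(99,182.2),(270.6,71)) 
R=p('barR(+y)',(149,178),(271.6,96.4))
print('mid',(L+R)/2,np.linalg.norm(R-L),'dir',np.degrees(np.arctan2(*(R-L)[[0,1]])))
for z in (.181,.183,.187): print('crimp at z',z,'scene',atz(S,124+q,176.6+q,z+.006))
B=p('bend',(348.8,157),(232.8,229.8));E=p('lvl end',(337.8,136.4),(292.6,237.6));T=p('tip',(337.2,127.4),(301,233.6))
print(np.linalg.norm(B-E),'dir -x',np.degrees(np.arctan2((B-E)[1],(B-E)[0])))
for z in (.2,.22,.235,.25): print(z,[atz(D,u+q,v+q,z).round(4)[:2] for u,v in((232.8,229.8),(292.6,237.6))],[atz(S,u+q,v+q,z).round(4)[:2] for u,v in((348.8,157),(337.8,136.4))])
# stand base corners (1.5x pix), foot top z=.01
for u,v in((347,390),(465,400),(461,478),(333,466)): print('foot side',atz(D,u/1.5-.17,v/1.5-.17,.01).round(4))
for u,v in((457,302),(516,301),(542,361),(471,364)): print('foot scene',atz(S,u/1.5-.17,v/1.5-.17,.01).round(4))
print('jar',atz(D,515/1.5,293/1.5,.07),'bottle cap',atz(D,265/1.5,258/1.5,.17),'bowl',atz(D,253/1.5,388/1.5,.055))
```

```text
barL(-y) [ 0.5427 -0.3645  0.182 ] [0. 0.]
barR(+y) [ 0.5412 -0.252   0.1822] [0.0015 0.0015]
mid [ 0.54191428 -0.30826003  0.18210905] 0.11249565361865305 dir -0.7684379799226212
crimp at z 0.181 scene [ 0.53546028 -0.30789232  0.187     ]
crimp at z 0.183 scene [ 0.5390528  -0.30713434  0.189     ]
crimp at z 0.187 scene [ 0.54623782 -0.30561838  0.193     ]
bend [0.6183 0.202  0.2362] [0.0002 0.0002]
lvl end [0.5062 0.218  0.236 ] [0.0003 0.0003]
tip [0.4918 0.2201 0.2539] [0.0002 0.0002]
0.11325513348176784 dir -x -8.144578428223653
0.2 [array([0.6212, 0.1782]), array([0.5031, 0.1951])] [array([0.5531, 0.2339]), array([0.4313, 0.2513])]
0.22 [array([0.6196, 0.1913]), array([0.5047, 0.2077])] [array([0.5893, 0.2163]), array([0.4733, 0.2328])]
0.235 [array([0.6183, 0.2011]), array([0.506 , 0.2171])] [array([0.6164, 0.2031]), array([0.5047, 0.219 ])]
0.25 [array([0.6171, 0.2108]), array([0.5072, 0.2266])] [array([0.6436, 0.1899]), array([0.5361, 0.2052])]
foot side [0.6356 0.1408 0.01  ]
foot side [0.449  0.1562 0.01  ]
foot side [0.463  0.2821 0.01  ]
foot side [0.6496 0.2666 0.01  ]
foot scene [0.4564 0.1641 0.01  ]
foot scene [0.4729 0.2798 0.01  ]
foot scene [0.653  0.2561 0.01  ]
foot scene [0.6389 0.1346 0.01  ]
jar [ 0.36062868 -0.01029146  0.07      ] bottle cap [0.76004942 0.00274502 0.17      ] bowl [0.77447264 0.16422907 0.055     ]
```

Poses: basket middle (0.542,-0.308), bar along y (yaw ≈0.8°), bar height 0.181 (as expected). Hook top ≈0.240 (35 mm above the mark), hanging place ≈(0.540,0.213), stand yaw ≈ -8°. I'll take grip_right, on the side away from the shallow basket.

```bash
cat > pl.py <<'E'
# python3 pl.py x y z yaw rows : per-row moves (tool axes, mm / deg) from the present pose, tool kept vertical
import sys
from h import *
from scipy.spatial.transform import Rotation as R
o=env.get_obs();x,y,z,yaw,n=[float(v) for v in sys.argv[1:6]];n=int(n)
p=np.array(o['tool_pos']);r=R.from_euler('xyz',o['tool_rot'],degrees=True);T=R.from_euler('xyz',[180,0,yaw],degrees=True)
w=(r.inv()*T).as_rotvec(degrees=True);d=(np.array([x,y,z])-p)/n
print('t',o['time_s'],'p',p.round(4),'rot',np.round(o['tool_rot'],2),'F',np.round(o['force'],1),'g',round(o['grip_width'],4),'total mm',(r.inv().apply(d*n)*1e3).round(1))
for i in range(n):
    print((r.inv().apply(d)*1e3).round(1).tolist(),(w/n).round(2).tolist()); r=r*R.from_rotvec(w/n,degrees=True)
E
python3 pl.py 0.40 0.47 0.36 50 8
python3 - <<'E'
from h import *
D=env.camera_params('side')
f=lambda u,v,z:print(z,atz(D,u/1.5-.17,v/1.5-.17,z).round(4)[:2])
for q in((355,158),(462,155),(482,270),(364,280)): f(*q,.045)
f(403,187,.117);f(424,232,.117)
E
```

```text
t 0.1 p [0.1726 0.6262 0.2216] rot [1.7999e+02 1.0000e-01 7.4600e+01] F [ 0.1 -0.6  0.2] g 0.0869 total mm [ -90.4  260.8 -138.2]
[-11.3, 32.6, -17.3] [0.0, 0.01, 3.08]
[-9.5, 33.2, -17.3] [0.0, 0.01, 3.08]
[-7.7, 33.6, -17.3] [0.0, 0.01, 3.08]
[-5.9, 34.0, -17.3] [0.0, 0.01, 3.08]
[-4.1, 34.2, -17.3] [0.0, 0.01, 3.08]
[-2.2, 34.4, -17.3] [0.0, 0.01, 3.08]
[-0.4, 34.5, -17.3] [0.0, 0.01, 3.08]
[1.5, 34.5, -17.3] [0.0, 0.01, 3.08]
0.045 [ 0.6439 -0.3785]
0.045 [ 0.4237 -0.3888]
0.045 [ 0.4071 -0.0809]
0.045 [ 0.6143 -0.0564]
0.117 [ 0.5469 -0.215 ]
0.117 [ 0.5115 -0.1041]
```

Call:
{"api": "carry_out", "payload": {"plan": [{"grip": 0,"dp": [-0.011,0.032,-0.022],"rotation": [0,0,3]},{"grip": 0,"dp": [-0.009,0.033,-0.022],"rotation": [0,0,3]},{"grip": 0,"dp": [-0.008,0.034,-0.022],"rotation": [0,0,3]},{"grip": 0,"dp": [-0.006,0.034,-0.022],"rotation": [0,0,3]},{"grip": 0,"dp": [-0.004,0.034,-0.02],"rotation": [0,0,3]},{"grip": 0,"dp": [-0.002,0.034,-0.015],"rotation": [0,0,3]},{"grip": 0,"dp": [0,0.034,-0.01],"rotation": [0,0,3]},{"grip": 0,"dp": [0.002,0.034,-0.01],"rotation": [0,0,3]}]}}

```text
time_s: 0.77
tool_pos: [0.3958, 0.4715, 0.3607]
tool_rot: [-180.0, 1.1, 50.8]
force: [1.0, 0.4, 0.2]
grip_width: 0.0868
```

```bash
python3 pl.py 0.57 0.15 0.37 25 8;python3 pl.py 0.57 0.15 0.37 25 10|tail -2
```

```text
t 0.7667 p [0.3958 0.4715 0.3607] rot [-179.97    1.08   50.82] F [1.  0.4 0.2] g 0.0868 total mm [-139.3  338.1   -6.9]
[-17.4, 42.3, -0.9] [0.03, 0.13, 3.23]
[-15.0, 43.2, -0.9] [0.03, 0.13, 3.23]
[-12.5, 44.0, -1.0] [0.03, 0.13, 3.23]
[-10.0, 44.6, -1.0] [0.03, 0.13, 3.23]
[-7.5, 45.1, -1.1] [0.03, 0.13, 3.23]
[-5.0, 45.4, -1.1] [0.03, 0.13, 3.23]
[-2.4, 45.6, -1.1] [0.03, 0.13, 3.23]
[0.2, 45.7, -1.1] [0.03, 0.13, 3.23]
[-1.1, 36.5, -0.9] [0.02, 0.11, 2.58]
[0.6, 36.6, -0.9] [0.02, 0.11, 2.58]
```

Call:
{"api": "carry_out", "payload": {"plan": [{"grip": 0,"dp": [-0.014,0.037,-0.001],"rotation": [0,0.2,3]},{"grip": 0,"dp": [-0.012,0.037,-0.001],"rotation": [0,0.2,3]},{"grip": 0,"dp": [-0.01,0.037,-0.001],"rotation": [0,0.2,3]},{"grip": 0,"dp": [-0.008,0.038,-0.001],"rotation": [0,0.1,3]},{"grip": 0,"dp": [-0.006,0.038,-0.001],"rotation": [0,0.1,3]},{"grip": 0,"dp": [-0.004,0.038,-0.001],"rotation": [0,0.1,3]},{"grip": 0,"dp": [-0.002,0.038,-0.001],"rotation": [0,0.1,3]},{"grip": 0,"dp": [0,0.038,-0.001],"rotation": [0,0.1,3]}]}}

```text
time_s: 1.43
tool_pos: [0.5541, 0.1913, 0.3683]
tool_rot: [179.9, -0.1, 25.7]
force: [0.8, 0.4, -0.7]
grip_width: 0.0871
```

```bash
python3 pl.py 0.55 -0.20 0.34 5 10
```

```text
t 1.4333 p [0.5541 0.1913 0.3683] rot [ 1.7991e+02 -9.0000e-02  2.5680e+01] F [ 0.8  0.4 -0.7] g 0.0871 total mm [-173.3  350.8   28.6]
[-17.3, 35.1, 2.9] [0.01, -0.01, 2.07]
[-16.0, 35.7, 2.9] [0.01, -0.01, 2.07]
[-14.8, 36.2, 2.9] [0.01, -0.01, 2.07]
[-13.4, 36.7, 2.9] [0.01, -0.01, 2.07]
[-12.1, 37.2, 2.9] [0.01, -0.01, 2.07]
[-10.7, 37.6, 2.9] [0.01, -0.01, 2.07]
[-9.4, 38.0, 2.8] [0.01, -0.01, 2.07]
[-8.0, 38.3, 2.8] [0.01, -0.01, 2.07]
[-6.6, 38.6, 2.8] [0.01, -0.01, 2.07]
[-5.2, 38.8, 2.8] [0.01, -0.01, 2.07]
```

Call:
{"api": "carry_out", "payload": {"plan": [{"grip": 0,"dp": [-0.017,0.035,0.002],"rotation": [0,0,2.5]},{"grip": 0,"dp": [-0.016,0.036,0.002],"rotation": [0,0,2.5]},{"grip": 0,"dp": [-0.014,0.036,0.002],"rotation": [0,0,2.5]},{"grip": 0,"dp": [-0.012,0.037,0.002],"rotation": [0,0,2.5]},{"grip": 0,"dp": [-0.01,0.037,0.002],"rotation": [0,0,2.5]},{"grip": 0,"dp": [-0.009,0.038,0.002],"rotation": [0,0,2.5]},{"grip": 0,"dp": [-0.007,0.038,0.002],"rotation": [0,0,2.5]},{"grip": 0,"dp": [-0.005,0.038,0.002],"rotation": [0,0,2.5]}]}}

```text
time_s: 2.1
tool_pos: [0.5505, -0.1342, 0.3484]
tool_rot: [179.9, 0.1, 4.6]
force: [1.0, -0.2, 0.4]
grip_width: 0.0869
```

```bash
python3 pl.py 0.542 -0.348 0.22 0.8 8
```

```text
t 2.1 p [ 0.5505 -0.1342  0.3484] rot [1.799e+02 6.000e-02 4.600e+00] F [ 1.  -0.2  0.4] g 0.0869 total mm [-25.4 212.2 128.8]
[-3.2, 26.5, 16.1] [0.01, 0.01, 0.47]
[-3.0, 26.6, 16.1] [0.01, 0.01, 0.47]
[-2.7, 26.6, 16.1] [0.01, 0.01, 0.47]
[-2.5, 26.6, 16.1] [0.01, 0.01, 0.47]
[-2.3, 26.6, 16.1] [0.01, 0.01, 0.47]
[-2.1, 26.7, 16.1] [0.01, 0.01, 0.47]
[-1.9, 26.7, 16.1] [0.01, 0.01, 0.47]
[-1.7, 26.7, 16.1] [0.01, 0.01, 0.47]
```

Call:
{"api": "carry_out", "payload": {"plan": [{"grip": 0,"dp": [-0.004,0.032,0.006],"rotation": [0,0,0.5]},{"grip": 0,"dp": [-0.004,0.034,0.008],"rotation": [0,0,0.5]},{"grip": 0,"dp": [-0.003,0.034,0.012],"rotation": [0,0,0.5]},{"grip": 0,"dp": [-0.003,0.034,0.016],"rotation": [0,0,0.5]},{"grip": 0,"dp": [-0.003,0.034,0.02],"rotation": [0,0,0.5]},{"grip": 0,"dp": [-0.003,0.026,0.022],"rotation": [0,0,0.5]},{"grip": 0,"dp": [-0.002,0.015,0.024],"rotation": [0,0,0.5]},{"grip": 0,"dp": [-0.002,0.006,0.02],"rotation": [0,0,0.5]}]}}

```text
time_s: 2.77
tool_pos: [0.5328, -0.3718, 0.2186]
tool_rot: [179.5, -0.3, -0.4]
force: [-0.3, -0.1, 0.7]
grip_width: 0.0868
```

```bash
python3 pl.py 0.542 -0.348 0.162 0.8 4
python3 - <<'E'
from h import *
w=env.camera_params('wrist'); im=env.read_camera('wrist')[:,:,::-1]
cv2.imwrite('pics/w1.png',im)
for X in((.542,-.308,.193),(.542,-.348,.185),(.542,-.268,.185)): print(np.round(proj(w,X),1))
E
```

```text
t 2.7667 p [ 0.5328 -0.3718  0.2186] rot [179.51  -0.25  -0.35] F [-0.3 -0.1  0.7] g 0.0868 total mm [  8.8 -24.4  56.4]
[2.2, -6.1, 14.1] [0.12, -0.06, -0.29]
[2.3, -6.0, 14.1] [0.12, -0.06, -0.29]
[2.3, -6.0, 14.1] [0.12, -0.06, -0.29]
[2.3, -6.0, 14.1] [0.12, -0.06, -0.29]
[267.6 134. ]
[266.7 192.3]
[267.5  65.3]
```

View pics/w1.png

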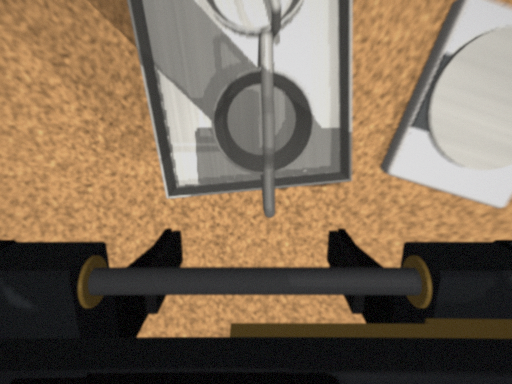

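The wrist view shows the handle as a vertical bar at column ≈267, (265,35) to (268,213). That agrees with the predicted projections, so I descend.

Call:
{"api": "carry_out", "payload": {"plan": [{"grip": 0,"dp": [0.005,-0.012,0],"rotation": [0.2,-0.1,-0.5]},{"grip": 0,"dp": [0.004,-0.012,0.006],"rotation": [0.2,-0.1,-0.5]},{"grip": 0,"dp": [0,0,0.01],"rotation": [0,0,0]},{"grip": 0,"dp": [0,0,0.01],"rotation": [0,0,0]},{"grip": 0,"dp": [0,0,0.01],"rotation": [0,0,0]},{"grip": 0,"dp": [0,0,0.01],"rotation": [0,0,0]},{"grip": 0,"dp": [0,0,0.008],"rotation": [0,0,0]},{"grip": 0,"dp": [0,0,0.002],"rotation": [0,0,0]}]}}

```text
time_s: 3.48
tool_pos: [0.5439, -0.3382, 0.155]
tool_rot: [-179.7, 0.2, 1.2]
force: [-0.8, 0.4, 0.3]
grip_width: 0.0867
```

Call:
{"api": "carry_out", "payload": {"plan": [{"grip": 0,"dp": [-0.001,0.005,-0.004],"rotation": [0,0,0.3]},{"grip": 0,"dp": [-0.001,0.004,-0.001],"rotation": [0,0,0.1]},{"grip": 0,"dp": [0,0,0],"rotation": [0,0,0]}]}}

```text
time_s: 3.73
tool_pos: [0.5415, -0.348, 0.1597]
tool_rot: [-179.7, 0.2, 0.8]
force: [-0.9, -0.2, 0.1]
grip_width: 0.0874
```

```bash
python3 pl.py 0.542 -0.348 0.162 0.8 1
```

```text
t 3.7333 p [ 0.5415 -0.348   0.1597] rot [-179.73    0.23    0.76] F [-0.9 -0.2  0.1] g 0.0874 total mm [ 0.5 -0.  -2.3]
[0.5, -0.0, -2.3] [-0.27, 0.23, -0.04]
```

Call:
{"api": "carry_out", "payload": {"plan": [{"grip": 0.5,"dp": [0,0,-0.002],"rotation": [-0.2,0.2,0]},{"grip": 1,"dp": [0,0,0],"rotation": [0,0,0]},{"grip": 1,"dp": [0,0,0],"rotation": [0,0,0]},{"grip": 1,"dp": [0,0,0],"rotation": [0,0,0]},{"grip": 1,"dp": [0,0,0],"rotation": [0,0,0]},{"grip": 1,"dp": [0,0,0],"rotation": [0,0,0]},{"grip": 1,"dp": [0,0,0],"rotation": [0,0,0]},{"grip": 1,"dp": [0,0,0],"rotation": [0,0,0]}], "force": 60}}

```text
time_s: 4.4
tool_pos: [0.5418, -0.3504, 0.1644]
tool_rot: [179.9, -0.2, 0.6]
force: [-0.6, 0.1, 0.3]
grip_width: 0.0416
```

Still closing (opening 42 mm).

Call:
{"api": "carry_out", "payload": {"plan": [{"grip": 1,"dp": [0,-0.001,0.002],"rotation": [0,0,0]},{"grip": 1,"dp": [0,0,0],"rotation": [0,0,0]},{"grip": 1,"dp": [0,0,0],"rotation": [0,0,0]},{"grip": 1,"dp": [0,0,0],"rotation": [0,0,0]},{"grip": 1,"dp": [0,0,0],"rotation": [0,0,0]},{"grip": 1,"dp": [0,0,0],"rotation": [0,0,0]},{"grip": 1,"dp": [0,0,0],"rotation": [0,0,0]},{"grip": 1,"dp": [0,0,0],"rotation": [0,0,0]}], "force": 60}}

```text
time_s: 5.07
tool_pos: [0.5421, -0.3492, 0.1618]
tool_rot: [179.9, -0.2, 0.6]
force: [0.7, -0.3, -0.8]
grip_width: 0.0061
```

Call:
{"api": "carry_out", "payload": {"plan": [{"grip": 1,"dp": [0,0,0],"rotation": [0,0,0]},{"grip": 1,"dp": [0,0,0],"rotation": [0,0,0]},{"grip": 1,"dp": [0,0,-0.003],"rotation": [0,0,0]},{"grip": 1,"dp": [0,0,-0.004],"rotation": [0,0,0]},{"grip": 1,"dp": [0,0,-0.004],"rotation": [0,0,0]},{"grip": 1,"dp": [0,0,-0.004],"rotation": [0,0,0]}], "force": 60}}

```text
time_s: 5.57
tool_pos: [0.54, -0.3478, 0.1745]
tool_rot: [-179.9, 0.2, 0.6]
force: [0.1, 1.2, -4.2]
grip_width: 0.0057
```

Force z is -4.2 N, so the load is being lifted. I continue upward.

Call:
{"api": "carry_out", "payload": {"plan": [{"grip": 1,"dp": [0,0,-0.008],"rotation": [0,0,0]},{"grip": 1,"dp": [0,0,-0.01],"rotation": [0,0,0]},{"grip": 1,"dp": [0,0,-0.012],"rotation": [0,0,0]},{"grip": 1,"dp": [0,0,-0.012],"rotation": [0,0,0]},{"grip": 1,"dp": [0,0,-0.012],"rotation": [0,0,0]},{"grip": 1,"dp": [0,0,-0.012],"rotation": [0,0,0]},{"grip": 1,"dp": [0,0,-0.012],"rotation": [0,0,0]},{"grip": 1,"dp": [0,0,-0.01],"rotation": [0,0,0]}]}}

```text
time_s: 6.23
tool_pos: [0.5397, -0.3478, 0.272]
tool_rot: [-179.9, 0.2, 0.6]
force: [0.5, 0.2, -4.1]
grip_width: 0.0062
```

```bash
python3 - <<'E'
from h import *
a=env.read_camera('scene');b=env.read_camera('side')
cv2.imwrite('pics/c_scene.png',a[:,:,::-1]);cv2.imwrite('pics/c_side.png',b[:,:,::-1])
f=lambda i,x,y:cv2.resize(i[y:y+150,x:x+100,::-1],(400,600),interpolation=cv2.INTER_CUBIC)
cv2.imwrite('pics/c.png',np.hstack([f(a,70,100),f(b,220,30)]))
E
python3 pl.py 0.542 -0.348 0.30 0.8 1
```

```text
t 6.3333 p [ 0.5404 -0.3485  0.273 ] rot [1.7998e+02 1.0000e-02 6.2000e-01] F [-0.1 -0.3 -3.6] g 0.0062 total mm [  1.6  -0.5 -27. ]
[1.6, -0.5, -27.0] [0.02, 0.01, -0.18]
```

View pics/c.png

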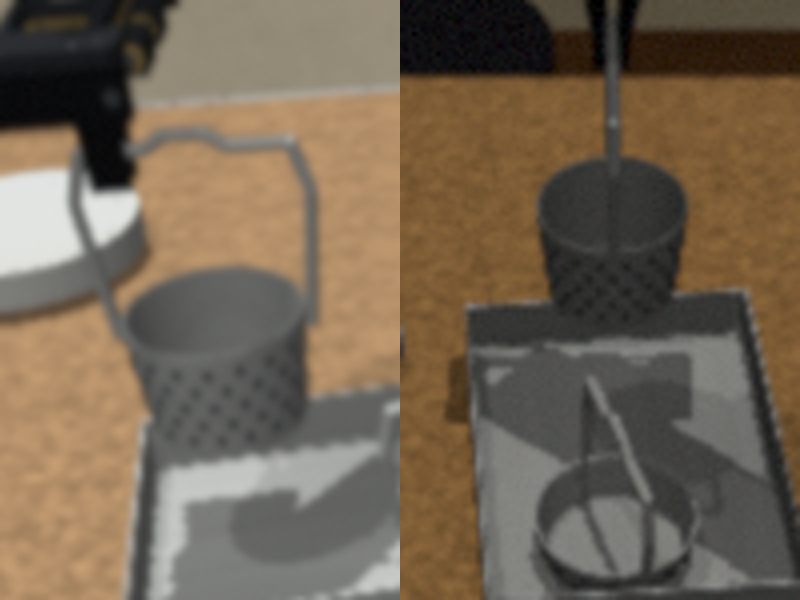

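The basket is clear of the tray, gripped and nearly upright. The handle's +y end is at scene (143.2,135) and side (273.2,60.5). I check the sag from that.

```bash
python3 - <<'E'
from h import *
S=env.camera_params('scene');D=env.camera_params('side')
X,e=tri([(S,142.9,134.9),(D,272.9,60.2)]);print(X.round(4),np.round(e,4))
for z in(.282,.288,.292):print(z,atz(S,142.9,134.9,z).round(4),atz(D,272.9,60.2,z).round(4))
print([np.round(proj(S,(.541,y,z)),1) for y,z in((-.252,.292),(-.297,.3),(-.308,.3),(-.319,.3))])
E
python3 pl.py 0.43 0.19 0.30 -8 16
```

```text
[ 0.5397 -0.2502  0.2913] [0.0033 0.0033]
0.282 [ 0.5251 -0.2505  0.282 ] [ 0.5384 -0.2691  0.282 ]
0.288 [ 0.5391 -0.2486  0.288 ] [ 0.5386 -0.2604  0.288 ]
0.292 [ 0.5483 -0.2473  0.292 ] [ 0.5388 -0.2547  0.292 ]
[array([141. , 133.7]), array([119.2, 131.8]), array([114. , 132.2]), array([108.8, 132.6])]
t 6.3333 p [ 0.5404 -0.3485  0.273 ] rot [1.7998e+02 1.0000e-02 6.2000e-01] F [-0.1 -0.3 -3.6] g 0.0062 total mm [-104.6 -539.7  -27.2]
[-6.5, -33.7, -1.7] [0.0, 0.0, 0.54]
[-6.9, -33.7, -1.7] [0.0, 0.0, 0.54]
[-7.2, -33.6, -1.7] [0.0, 0.0, 0.54]
[-7.5, -33.5, -1.7] [0.0, 0.0, 0.54]
[-7.8, -33.5, -1.7] [0.0, 0.0, 0.54]
[-8.1, -33.4, -1.7] [0.0, 0.0, 0.54]
[-8.4, -33.3, -1.7] [0.0, 0.0, 0.54]
[-8.7, -33.2, -1.7] [0.0, 0.0, 0.54]
[-9.1, -33.1, -1.7] [0.0, 0.0, 0.54]
[-9.4, -33.1, -1.7] [0.0, 0.0, 0.54]
[-9.7, -33.0, -1.7] [0.0, 0.0, 0.54]
[-10.0, -32.9, -1.7] [0.0, 0.0, 0.54]
[-10.3, -32.8, -1.7] [0.0, 0.0, 0.54]
[-10.6, -32.7, -1.7] [0.0, 0.0, 0.54]
[-10.9, -32.6, -1.7] [0.0, 0.0, 0.54]
[-11.2, -32.5, -1.7] [0.0, 0.0, 0.54]
```

Sag is negligible (1–2 mm). The bottom must clear the shallow basket's handle (0.125), so I lift 45 mm more before moving sideways.

Call:
{"api": "carry_out", "payload": {"plan": [{"grip": 1,"dp": [0,0,-0.01],"rotation": [0,0,0]},{"grip": 1,"dp": [0,0,-0.013],"rotation": [0,0,0]},{"grip": 1,"dp": [0,0,-0.013],"rotation": [0,0,0]},{"grip": 1,"dp": [-0.001,-0.004,-0.008],"rotation": [0,0,0.2]},{"grip": 1,"dp": [-0.002,-0.008,-0.003],"rotation": [0,0,0.4]},{"grip": 1,"dp": [-0.003,-0.013,0],"rotation": [0,0,0.4]},{"grip": 1,"dp": [-0.004,-0.018,0],"rotation": [0,0,0.4]},{"grip": 1,"dp": [-0.005,-0.022,0],"rotation": [0,0,0.4]}]}}

```text
time_s: 7.0
tool_pos: [0.5221, -0.2847, 0.3198]
tool_rot: [179.8, 0.5, -1.9]
force: [0.4, -0.1, -3.9]
grip_width: 0.0062
```

Call:
{"api": "carry_out", "payload": {"plan": [{"grip": 1,"dp": [-0.006,-0.025,0],"rotation": [0,0,0.5]},{"grip": 1,"dp": [-0.006,-0.026,0],"rotation": [0,0,0.5]},{"grip": 1,"dp": [-0.006,-0.026,0],"rotation": [0,0,0.5]},{"grip": 1,"dp": [-0.006,-0.026,0],"rotation": [0,0,0.5]},{"grip": 1,"dp": [-0.007,-0.026,0],"rotation": [0,0,0.5]},{"grip": 1,"dp": [-0.007,-0.026,0],"rotation": [0,0,0.5]},{"grip": 1,"dp": [-0.007,-0.026,0],"rotation": [0,0,0.5]},{"grip": 1,"dp": [-0.007,-0.026,0],"rotation": [0,0,0.5]}]}}

```text
time_s: 7.67
tool_pos: [0.4748, -0.0623, 0.3158]
tool_rot: [179.9, 0.9, -6.3]
force: [0.3, 0.5, -4.7]
grip_width: 0.006
```

```bash
python3 pl.py 0.435 0.187 0.30 -8.1 12
```

```text
t 7.6667 p [ 0.4748 -0.0623  0.3158] rot [179.89   0.93  -6.29] F [ 0.3  0.5 -4.7] g 0.006 total mm [ -66.6 -243.4   16.4]
[-5.6, -20.3, 1.4] [0.01, 0.08, 0.15]
[-5.6, -20.3, 1.4] [0.01, 0.08, 0.15]
[-5.7, -20.3, 1.4] [0.01, 0.08, 0.15]
[-5.7, -20.2, 1.4] [0.01, 0.08, 0.15]
[-5.8, -20.2, 1.4] [0.01, 0.08, 0.15]
[-5.8, -20.2, 1.3] [0.01, 0.08, 0.15]
[-5.9, -20.2, 1.3] [0.01, 0.08, 0.15]
[-5.9, -20.2, 1.3] [0.01, 0.08, 0.15]
[-6.0, -20.2, 1.3] [0.01, 0.08, 0.15]
[-6.0, -20.1, 1.3] [0.01, 0.08, 0.15]
[-6.1, -20.1, 1.3] [0.01, 0.08, 0.15]
[-6.2, -20.1, 1.3] [0.01, 0.08, 0.15]
```

Call:
{"api": "carry_out", "payload": {"plan": [{"grip": 1,"dp": [-0.007,-0.026,0.002],"rotation": [0,0.1,0.2]},{"grip": 1,"dp": [-0.007,-0.026,0.002],"rotation": [0,0.1,0.2]},{"grip": 1,"dp": [-0.007,-0.026,0.002],"rotation": [0,0.1,0.2]},{"grip": 1,"dp": [-0.007,-0.026,0.002],"rotation": [0,0.1,0.2]},{"grip": 1,"dp": [-0.007,-0.024,0.002],"rotation": [0,0.1,0.2]},{"grip": 1,"dp": [-0.007,-0.022,0.002],"rotation": [0,0.1,0.2]},{"grip": 1,"dp": [-0.006,-0.02,0.002],"rotation": [0,0.1,0.2]},{"grip": 1,"dp": [-0.005,-0.017,0.002],"rotation": [0,0.1,0.2]}]}}

```text
time_s: 8.33
tool_pos: [0.4328, 0.1433, 0.2968]
tool_rot: [179.9, 0.5, -7.7]
force: [0.3, -0.8, -3.7]
grip_width: 0.0059
```

```bash
python3 pl.py 0.435 0.187 0.27 -8.1 6
```

```text
t 8.3333 p [0.4328 0.1433 0.2968] rot [179.88   0.45  -7.7 ] F [ 0.3 -0.8 -3.7] g 0.0059 total mm [ -3.4 -43.6  26.7]
[-0.6, -7.3, 4.5] [0.02, 0.08, 0.07]
[-0.6, -7.3, 4.5] [0.02, 0.08, 0.07]
[-0.6, -7.3, 4.5] [0.02, 0.08, 0.07]
[-0.6, -7.3, 4.5] [0.02, 0.08, 0.07]
[-0.6, -7.3, 4.5] [0.02, 0.08, 0.07]
[-0.6, -7.3, 4.5] [0.02, 0.08, 0.07]
```

Call:
{"api": "carry_out", "payload": {"plan": [{"grip": 1,"dp": [-0.001,-0.012,0.003],"rotation": [0,0.1,0.1]},{"grip": 1,"dp": [-0.001,-0.009,0.005],"rotation": [0,0.1,0.1]},{"grip": 1,"dp": [-0.001,-0.007,0.005],"rotation": [0,0.1,0.1]},{"grip": 1,"dp": [0,-0.005,0.005],"rotation": [0,0.1,0.1]},{"grip": 1,"dp": [0,-0.002,0.004],"rotation": [0,0,0]},{"grip": 1,"dp": [0,0,0.002],"rotation": [0,0,0]},{"grip": 1,"dp": [0,0,0],"rotation": [0,0,0]},{"grip": 1,"dp": [0,0,0],"rotation": [0,0,0]}]}}

```text
time_s: 9.0
tool_pos: [0.4286, 0.1826, 0.2673]
tool_rot: [179.6, 0.4, -7.8]
force: [-0.6, 0.3, -3.5]
grip_width: 0.0062
```

```bash
python3 pl.py 0.534 0.173 0.27 -8.1 8
python3 - <<'E'
from h import *
a=env.read_camera('scene');b=env.read_camera('side')
cv2.imwrite('pics/d_scene.png',a[:,:,::-1]);cv2.imwrite('pics/d_side.png',b[:,:,::-1])
f=lambda i,x,y:cv2.resize(i[y:y+150,x:x+100,::-1],(400,600),interpolation=cv2.INTER_CUBIC)
cv2.imwrite('pics/d.png',np.hstack([f(a,285,80),f(b,225,170)]))
E
```

```text
t 9.0 p [0.4286 0.1826 0.2673] rot [179.61   0.39  -7.83] F [-0.6  0.3 -3.5] g 0.0062 total mm [105.7  -4.8  -3.4]
[13.2, -0.6, -0.4] [0.05, 0.05, 0.03]
[13.2, -0.6, -0.4] [0.05, 0.05, 0.03]
[13.2, -0.6, -0.4] [0.05, 0.05, 0.03]
[13.2, -0.6, -0.4] [0.05, 0.05, 0.03]
[13.2, -0.6, -0.4] [0.05, 0.05, 0.03]
[13.2, -0.6, -0.4] [0.05, 0.05, 0.03]
[13.2, -0.6, -0.4] [0.05, 0.05, 0.03]
[13.2, -0.7, -0.3] [0.05, 0.05, 0.03]
```

View pics/d.png

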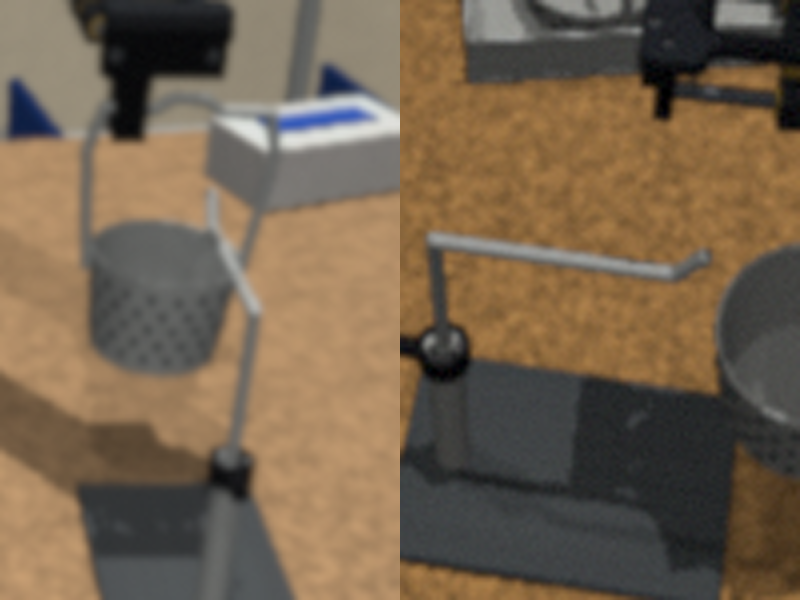

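Scene: the handle arch (85–275, 95–130) stands in front of the hook tip (212,195), and the tip is well inside the opening. I advance along the hook.

Call:
{"api": "carry_out", "payload": {"plan": [{"grip": 1,"dp": [0.005,0,0],"rotation": [0.1,0.1,0]},{"grip": 1,"dp": [0.01,-0.001,0],"rotation": [0.1,0.1,0]},{"grip": 1,"dp": [0.014,-0.001,0],"rotation": [0.1,0.1,0]},{"grip": 1,"dp": [0.016,-0.001,0],"rotation": [0,0,0]},{"grip": 1,"dp": [0.016,-0.001,0],"rotation": [0,0,0]},{"grip": 1,"dp": [0.014,0,0],"rotation": [0,0,0]},{"grip": 1,"dp": [0.01,0,0],"rotation": [0,0,0]},{"grip": 1,"dp": [0.006,0,0],"rotation": [0,0,0]}]}}

```text
time_s: 9.77
tool_pos: [0.5292, 0.1715, 0.2698]
tool_rot: [-179.9, -0.4, -8.0]
force: [-0.0, -0.2, -4.3]
grip_width: 0.0059
```

Call:
{"api": "carry_out", "payload": {"plan": [{"grip": 1,"dp": [0.003,0,0],"rotation": [0,0,0]},{"grip": 1,"dp": [0,0,0],"rotation": [0,0,0]}]}}

```text
time_s: 9.93
tool_pos: [0.5342, 0.17, 0.2695]
tool_rot: [-180.0, -0.4, -8.1]
force: [0.8, -0.4, -4.1]
grip_width: 0.0059
```

```bash
python3 pl.py 0.534 0.173 0.235 -8.1 8
```

```text
t 9.9333 p [0.5342 0.17   0.2695] rot [-179.96   -0.39   -8.1 ] F [ 0.8 -0.4 -4.1] g 0.0059 total mm [-0.8 -3.  34.5]
[-0.1, -0.4, 4.3] [-0.0, -0.05, 0.0]
[-0.1, -0.4, 4.3] [-0.0, -0.05, 0.0]
[-0.1, -0.4, 4.3] [-0.0, -0.05, 0.0]
[-0.1, -0.4, 4.3] [-0.0, -0.05, 0.0]
[-0.1, -0.4, 4.3] [-0.0, -0.05, 0.0]
[-0.1, -0.4, 4.3] [-0.0, -0.05, 0.0]
[-0.1, -0.4, 4.3] [-0.0, -0.05, 0.0]
[-0.1, -0.4, 4.3] [-0.0, -0.05, 0.0]
```

Call:
{"api": "carry_out", "payload": {"plan": [{"grip": 1,"dp": [0,-0.001,0.005],"rotation": [0,0,0]},{"grip": 1,"dp": [0,-0.001,0.006],"rotation": [0,0,0]},{"grip": 1,"dp": [0,-0.001,0.006],"rotation": [0,0,0]},{"grip": 1,"dp": [0,0,0.006],"rotation": [0,0,0]},{"grip": 1,"dp": [0,0,0.005],"rotation": [0,0,0]},{"grip": 1,"dp": [0,0,0.003],"rotation": [0,0,0]},{"grip": 1,"dp": [0,0,0.002],"rotation": [0,0,0]},{"grip": 1,"dp": [0,0,0],"rotation": [0,0,0]}]}}

```text
time_s: 10.6
tool_pos: [0.5313, 0.1747, 0.232]
tool_rot: [-180.0, -0.2, -7.9]
force: [-0.7, -0.5, -3.6]
grip_width: 0.0063
```

```bash
python3 pl.py 0.534 0.173 0.217 -8.1 8|head -2
python3 - <<'E'
from h import *
a=env.read_camera('scene');b=env.read_camera('side')
cv2.imwrite('pics/e_scene.png',a[:,:,::-1]);cv2.imwrite('pics/e_side.png',b[:,:,::-1])
f=lambda i,x,y:cv2.resize(i[y:y+100,x:x+67,::-1],(400,600),interpolation=cv2.INTER_CUBIC)
cv2.imwrite('pics/e.png',np.hstack([f(a,300,100),f(b,230,200)]))
E
```

```text
t 10.6 p [0.5313 0.1747 0.232 ] rot [-1.7995e+02 -1.6000e-01 -7.8900e+00] F [-0.7 -0.5 -3.6] g 0.0063 total mm [ 2.9  1.3 15. ]
[0.4, 0.2, 1.9] [-0.01, -0.02, 0.03]
```

View pics/e.png

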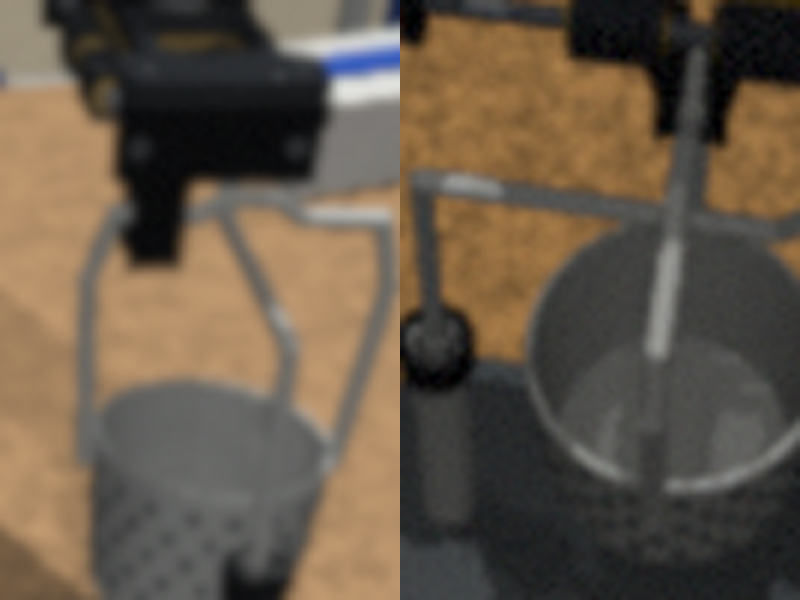

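Run:
```python
from h import *
S=env.camera_params('scene');D=env.camera_params('side')
yd=np.array([.139,.990,0]);C=np.array([.5369,.2143,.259])
for n,X in(('crimp',C),('c-11',C-11e-3*yd),('c+11',C+11e-3*yd),('c-22',C-22e-3*yd-[0,0,.008]),('c+22',C+22e-3*yd-[0,0,.008]),('+56',C+56e-3*yd-[0,0,.008]),('hook',np.array([.5369,.2136,.236]))):
    s=np.array(proj(S,X));d=np.array(proj(D,X));print(n,((s-[300,100]+.4)*6).round(0),((d-[230,200]+.4)*6+[400,0]).round(0))
```

```text
crimp [251. 197.] [678. 174.]
c-11 [225. 197.] [682. 145.]
c+11 [278. 197.] [673. 205.]
c-22 [196. 216.] [686. 130.]
c+22 [302. 215.] [668. 250.]
+56 [384. 215.] [653. 348.]
hook [243. 249.] [676. 213.]
```

Predicted and seen handle points agree within 1–2 mm, and the hook passes under the middle of the crimp. I lower slowly.

Call:
{"api": "carry_out", "payload": {"plan": [{"grip": 1,"dp": [0.001,0,0.002],"rotation": [0,0,0]},{"grip": 1,"dp": [0.001,0,0.002],"rotation": [0,0,0]},{"grip": 1,"dp": [0,0,0.002],"rotation": [0,0,0]},{"grip": 1,"dp": [0,0,0.002],"rotation": [0,0,0]},{"grip": 1,"dp": [0,0,0.001],"rotation": [0,0,0]},{"grip": 1,"dp": [0,0,0.001],"rotation": [0,0,0]}]}}

```text
time_s: 11.2
tool_pos: [0.5351, 0.1745, 0.2233]
tool_rot: [-179.8, -0.4, -7.9]
force: [0.2, 0.3, -2.6]
grip_width: 0.0061
```

Call:
{"api": "carry_out", "payload": {"plan": [{"grip": 1,"dp": [0,0,0.001],"rotation": [0,0,0]},{"grip": 1,"dp": [0,0,0.001],"rotation": [0,0,0]}]}}

```text
time_s: 11.37
tool_pos: [0.5351, 0.1744, 0.221]
tool_rot: [-179.8, -0.4, -7.9]
force: [0.1, -0.6, -4.2]
grip_width: 0.006
```

Call:
{"api": "carry_out", "payload": {"plan": [{"grip": 1,"dp": [0,0,0.001],"rotation": [0,0,0]},{"grip": 1,"dp": [0,0,0.001],"rotation": [0,0,0]}]}}

```text
time_s: 11.53
tool_pos: [0.5351, 0.1745, 0.2188]
tool_rot: [-179.8, -0.4, -7.9]
force: [-0.5, 0.6, -5.1]
grip_width: 0.0061
```

Call:
{"api": "carry_out", "payload": {"plan": [{"grip": 1,"dp": [0,0,0.001],"rotation": [0,0,0]}]}}

```text
time_s: 11.62
tool_pos: [0.5351, 0.1745, 0.2177]
tool_rot: [-179.8, -0.4, -7.9]
force: [-0.3, 0.3, -3.6]
grip_width: 0.0059
```

Call:
{"api": "carry_out", "payload": {"plan": [{"grip": 1,"dp": [0,0,0.001],"rotation": [0,0,0]}]}}

```text
time_s: 11.7
tool_pos: [0.5351, 0.1745, 0.2166]
tool_rot: [-179.8, -0.4, -7.9]
force: [0.2, 0.1, -2.6]
grip_width: 0.0059
```

Call:
{"api": "carry_out", "payload": {"plan": [{"grip": 1,"dp": [0,0,0.001],"rotation": [0,0,0]}]}}

```text
time_s: 11.78
tool_pos: [0.5351, 0.1745, 0.2155]
tool_rot: [-179.8, -0.4, -7.9]
force: [0.9, -0.1, -3.5]
grip_width: 0.0059
```

Call:
{"api": "carry_out", "payload": {"plan": [{"grip": 1,"dp": [0,0,0.001],"rotation": [0,0,0]}]}}

```text
time_s: 11.87
tool_pos: [0.5352, 0.1745, 0.2145]
tool_rot: [-179.8, -0.4, -7.9]
force: [-0.7, 0.3, -1.5]
grip_width: 0.0062
```

Call:
{"api": "carry_out", "payload": {"plan": [{"grip": 1,"dp": [0,0,0],"rotation": [0,0,0]},{"grip": 1,"dp": [0,0,0],"rotation": [0,0,0]}]}}

```text
time_s: 12.03
tool_pos: [0.5352, 0.1746, 0.2146]
tool_rot: [-179.8, -0.4, -7.9]
force: [0.2, 0.1, -3.0]
grip_width: 0.0062
```

Call:
{"api": "carry_out", "payload": {"plan": [{"grip": 1,"dp": [0,0,0.001],"rotation": [0,0,0]}]}}

```text
time_s: 12.12
tool_pos: [0.5353, 0.1746, 0.214]
tool_rot: [-179.8, -0.4, -7.9]
force: [-1.0, 0.5, -1.3]
grip_width: 0.0058
```

Call:
{"api": "carry_out", "payload": {"plan": [{"grip": 1,"dp": [0,0,0.001],"rotation": [0,0,0]}]}}

```text
time_s: 12.2
tool_pos: [0.5354, 0.1747, 0.2134]
tool_rot: [-179.8, -0.4, -7.9]
force: [-1.5, -0.8, 0.5]
grip_width: 0.0062
```

Call:
{"api": "carry_out", "payload": {"plan": [{"grip": 1,"dp": [0,0,0],"rotation": [0,0,0]}]}}

```text
time_s: 12.28
tool_pos: [0.5354, 0.1747, 0.2137]
tool_rot: [-179.8, -0.4, -7.9]
force: [-0.9, -0.8, -1.7]
grip_width: 0.0062
```

Call:
{"api": "carry_out", "payload": {"plan": [{"grip": 1,"dp": [0,0,0.001],"rotation": [0,0,0]}]}}

```text
time_s: 12.37
tool_pos: [0.5355, 0.1747, 0.2133]
tool_rot: [-179.7, -0.4, -7.9]
force: [-2.0, -1.2, 1.6]
grip_width: 0.0064
```

Call:
{"api": "carry_out", "payload": {"plan": [{"grip": 1,"dp": [0,0,0.001],"rotation": [0,0,0]},{"grip": 1,"dp": [0,0,0.001],"rotation": [0,0,0]}]}}

```text
time_s: 12.53
tool_pos: [0.5358, 0.1748, 0.2125]
tool_rot: [-179.7, -0.5, -7.9]
force: [-1.8, -0.8, 3.0]
grip_width: 0.0065
```

Call:
{"api": "carry_out", "payload": {"plan": [{"grip": 1,"dp": [0,0,0],"rotation": [0,0,0]},{"grip": 1,"dp": [0,0,0],"rotation": [0,0,0]}]}}

```text
time_s: 12.7
tool_pos: [0.5358, 0.1747, 0.213]
tool_rot: [-179.7, -0.5, -7.9]
force: [-2.6, -0.7, 0.5]
grip_width: 0.0065
```

The hook now bears the weight (Fz went from -4 to about +1…+3 N, contact at TCP z≈0.2145). I reduce the grip force first, then open slightly.

Call:
{"api": "carry_out", "payload": {"plan": [{"grip": 1,"dp": [0,0,0],"rotation": [0,0,0]},{"grip": 1,"dp": [0,0,0],"rotation": [0,0,0]},{"grip": 1,"dp": [0,0,0],"rotation": [0,0,0]},{"grip": 1,"dp": [0,0,0],"rotation": [0,0,0]}], "force": 10}}

```text
time_s: 13.03
tool_pos: [0.537, 0.1747, 0.213]
tool_rot: [-179.6, -0.6, -8.0]
force: [-1.3, 0.3, -0.4]
grip_width: 0.0074
```

```bash
python3 pl.py 0.535 0.1745 0.213 -8 1|head -1
python3 - <<'E'
from h import *
a=env.read_camera('scene');b=env.read_camera('side')
f=lambda i,x,y:cv2.resize(i[y:y+100,x:x+67,::-1],(400,600),interpolation=cv2.INTER_CUBIC)
cv2.imwrite('pics/f.png',np.hstack([f(a,300,100),f(b,230,200)]))
E
```

```text
t 13.0333 p [0.537  0.1747 0.213 ] rot [-179.63   -0.65   -7.96] F [-1.3  0.3 -0.4] g 0.0074 total mm [-1.9  0.5 -0. ]
```

View pics/f.png

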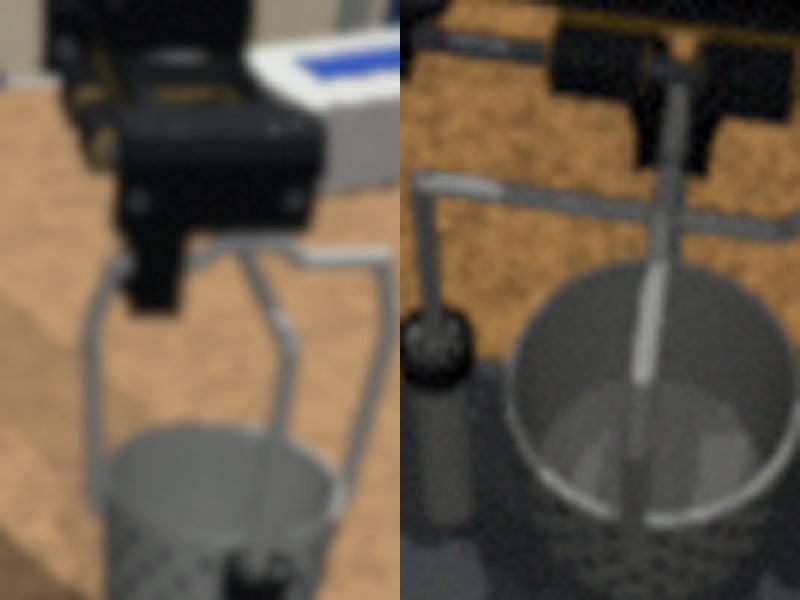

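The crimp (≈(250,240)) sits on the hook in the middle, and the basket is upright. I release.

Call:
{"api": "carry_out", "payload": {"plan": [{"grip": 0.85,"dp": [0,0,0],"rotation": [0,0,0]},{"grip": 0.8,"dp": [0,0,0],"rotation": [0,0,0]},{"grip": 0.7,"dp": [0,0,0],"rotation": [0,0,0]},{"grip": 0.6,"dp": [0,0,0],"rotation": [0,0,0]},{"grip": 0.5,"dp": [0,0,0],"rotation": [0,0,0]},{"grip": 0.5,"dp": [0,0,0],"rotation": [0,0,0]},{"grip": 0.5,"dp": [0,0,0],"rotation": [0,0,0]},{"grip": 0.5,"dp": [0,0,0],"rotation": [0,0,0]}]}}

```text
time_s: 13.8
tool_pos: [0.5378, 0.1759, 0.2132]
tool_rot: [-179.5, -0.8, -7.9]
force: [-0.5, -0.0, -0.7]
grip_width: 0.0419
```

```bash
python3 pl.py 0.535 0.1745 0.213 -8 1|head -1
python3 - <<'E'
from h import *
a=env.read_camera('scene');b=env.read_camera('side')
f=lambda i,x,y:cv2.resize(i[y:y+100,x:x+67,::-1],(400,600),interpolation=cv2.INTER_CUBIC)
cv2.imwrite('pics/g.png',np.hstack([f(a,300,100),f(b,230,200)]))
E
```

```text
t 13.8 p [0.5378 0.1759 0.2132] rot [-179.52   -0.75   -7.93] F [-0.5 -0.  -0.7] g 0.0419 total mm [-2.5  1.7  0.2]
```

View pics/g.png

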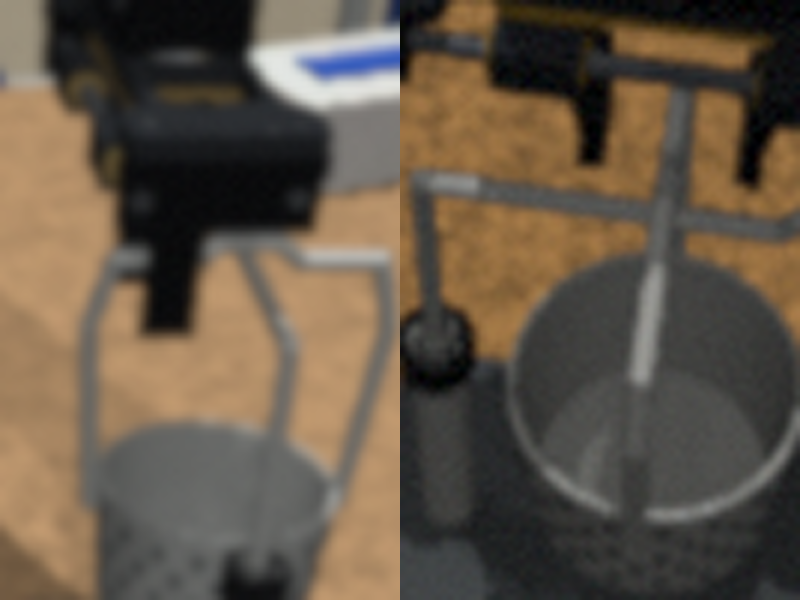

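The basket hangs level on the hook (bar ends (110,258) and (388,258)) and both fingers are clear. I retract straight up.

Call:
{"api": "carry_out", "payload": {"plan": [{"grip": 0.5,"dp": [0,0,-0.006],"rotation": [0,0,0]},{"grip": 0.5,"dp": [0,0,-0.01],"rotation": [0,0,0]},{"grip": 0.5,"dp": [0,0,-0.015],"rotation": [0,0,0]},{"grip": 0.5,"dp": [0,0,-0.02],"rotation": [0,0,0]},{"grip": 0.5,"dp": [0,0,-0.02],"rotation": [0,0,0]},{"grip": 0.5,"dp": [0,0,-0.02],"rotation": [0,0,0]},{"grip": 0.5,"dp": [0,0,-0.02],"rotation": [0,0,0]},{"grip": 0.5,"dp": [0,0,-0.01],"rotation": [0,0,0]}]}}

```text
time_s: 14.57
tool_pos: [0.5346, 0.1744, 0.3421]
tool_rot: [-179.6, -0.6, -8.0]
force: [0.5, -0.7, 0.0]
grip_width: 0.0435
```

Call:
{"api": "carry_out", "payload": {"plan": [{"grip": 0.5,"dp": [0,0,0],"rotation": [0,0,0]},{"grip": 0.5,"dp": [0,0,0],"rotation": [0,0,0]},{"grip": 0.5,"dp": [0,0,0],"rotation": [0,0,0]},{"grip": 0.5,"dp": [0,0,0],"rotation": [0,0,0]},{"grip": 0.5,"dp": [0,0,0],"rotation": [0,0,0]},{"grip": 0.5,"dp": [0,0,0],"rotation": [0,0,0]},{"grip": 0.5,"dp": [0,0,0],"rotation": [0,0,0]},{"grip": 0.5,"dp": [0,0,0],"rotation": [0,0,0]}]}}

```text
time_s: 15.23
tool_pos: [0.534, 0.174, 0.3408]
tool_rot: [-179.7, -0.5, -8.0]
force: [-0.3, -0.1, -0.2]
grip_width: 0.0434
```

Call:
{"api": "carry_out", "payload": {"plan": [{"grip": 0.5,"dp": [0,0,0],"rotation": [0,0,0]},{"grip": 0.5,"dp": [0,0,0],"rotation": [0,0,0]},{"grip": 0.5,"dp": [0,0,0],"rotation": [0,0,0]},{"grip": 0.5,"dp": [0,0,0],"rotation": [0,0,0]},{"grip": 0.5,"dp": [0,0,0],"rotation": [0,0,0]},{"grip": 0.5,"dp": [0,0,0],"rotation": [0,0,0]},{"grip": 0.5,"dp": [0,0,0],"rotation": [0,0,0]},{"grip": 0.5,"dp": [0,0,0],"rotation": [0,0,0]}]}}

```text
time_s: 15.9
tool_pos: [0.5338, 0.174, 0.3401]
tool_rot: [-179.7, -0.5, -8.0]
force: [0.8, -0.1, 0.8]
grip_width: 0.0433
```

Run:
```python
from h import *
ims=[]
for k in range(10):
    a=env.read_camera('scene');b=env.read_camera('side');ims.append(np.hstack([a,b]).astype(int))
r=[np.abs(cv2.blur(np.float32(i-ims[0]),(5,5))).max().round(1) for i in ims[1:]];print('change',r)
f=lambda i:cv2.resize(i[:,:,::-1],(400,300),interpolation=cv2.INTER_AREA)
g=lambda i,x,y:cv2.resize(i[y:y+75,x:x+100,::-1],(400,300),interpolation=cv2.INTER_CUBIC)
cv2.imwrite('pics/h.png',np.vstack([np.hstack([f(a),f(b)]),np.hstack([g(a,290,120),g(b,230,205)])]))
o=env.get_obs();print(o['time_s'],o['tool_pos'],o['force'])
```

```text
change [np.float32(5.4), np.float32(5.2), np.float32(6.3), np.float32(7.6), np.float32(7.6), np.float32(7.7), np.float32(7.6), np.float32(7.9), np.float32(7.6)]
16.9 [0.53381549 0.17396453 0.34009041] [ 0.02190874 -0.66751227  0.20456536]
```

View pics/h.png

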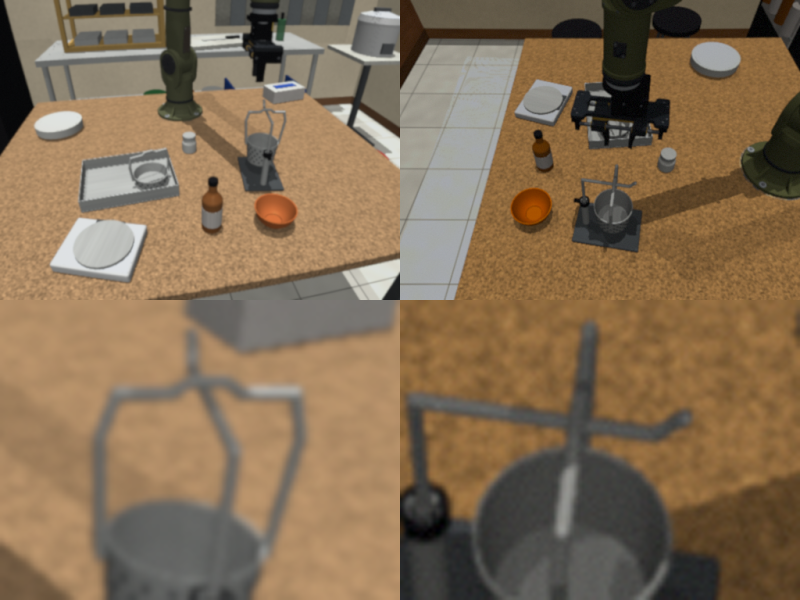

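It hangs upright and centred (crimp at about (213,380) in the lower left panel), and the other things are in place. The image change of 5–8 grey levels may be noise or a small residual swing, so I wait a little and compare again.

Call:
{"api": "carry_out", "payload": {"plan": [{"grip": 0.5,"dp": [0,0,0],"rotation": [0,0,0]},{"grip": 0.5,"dp": [0,0,0],"rotation": [0,0,0]},{"grip": 0.5,"dp": [0,0,0],"rotation": [0,0,0]},{"grip": 0.5,"dp": [0,0,0],"rotation": [0,0,0]},{"grip": 0.5,"dp": [0,0,0],"rotation": [0,0,0]},{"grip": 0.5,"dp": [0,0,0],"rotation": [0,0,0]},{"grip": 0.5,"dp": [0,0,0],"rotation": [0,0,0]},{"grip": 0.5,"dp": [0,0,0],"rotation": [0,0,0]}]}}

```text
time_s: 17.57
tool_pos: [0.5338, 0.174, 0.3401]
tool_rot: [-179.7, -0.5, -8.0]
force: [0.3, 0.3, 0.2]
grip_width: 0.0432
```

Call:
{"api": "carry_out", "payload": {"plan": [{"grip": 0.5,"dp": [0,0,0],"rotation": [0,0,0]},{"grip": 0.5,"dp": [0,0,0],"rotation": [0,0,0]},{"grip": 0.5,"dp": [0,0,0],"rotation": [0,0,0]},{"grip": 0.5,"dp": [0,0,0],"rotation": [0,0,0]},{"grip": 0.5,"dp": [0,0,0],"rotation": [0,0,0]},{"grip": 0.5,"dp": [0,0,0],"rotation": [0,0,0]},{"grip": 0.5,"dp": [0,0,0],"rotation": [0,0,0]},{"grip": 0.5,"dp": [0,0,0],"rotation": [0,0,0]}]}}

```text
time_s: 18.23
tool_pos: [0.5338, 0.174, 0.3401]
tool_rot: [-179.7, -0.5, -8.0]
force: [-0.6, -1.0, -0.3]
grip_width: 0.0437
```

Run:
```python
from h import *
gray=lambda n,x,y:np.float32(cv2.cvtColor(env.read_camera(n),cv2.COLOR_RGB2GRAY)[y:y+60,x:x+64])
R=[gray('side',250,215)];B=[gray('side',0,0)]
for k in range(12): R.append(gray('side',250,215))
B.append(gray('side',0,0))
print('basket',[np.abs(cv2.blur(r-R[0],(5,5))).max().round(1) for r in R[1:]],'bg',np.abs(cv2.blur(B[1]-B[0],(5,5))).max())
print('shift px',[np.round(cv2.phaseCorrelate(R[0],r)[0],2).tolist() for r in R[1:]], env.get_obs()['time_s'])
```

```text
basket [np.float32(1.5), np.float32(1.4), np.float32(1.5), np.float32(1.4), np.float32(1.4), np.float32(1.5), np.float32(1.7), np.float32(1.6), np.float32(1.7), np.float32(1.5), np.float32(1.8), np.float32(1.5)] bg 1.8
shift px [[0.08, 0.05], [-0.01, -0.04], [0.01, -0.07], [0.09, -0.08], [0.12, -0.0], [-0.06, -0.02], [0.06, -0.04], [0.05, 0.0], [0.08, -0.03], [0.01, -0.04], [-0.0, -0.07], [0.01, 0.02]] 18.9833
```

At rest: the change on the basket is no larger than the background noise.

```bash
python3 -c "
from cell import env
print(env.sign_off())"
```

```text
the job is handed in; nothing more can be done
None
```

The deep basket is hanging on the drip stand hook, released, and I handed the job in at about 19 s of the 64 s allowed. No verdict was reported.

- **Lift and placing:** I gripped the handle at grip_right and lifted the basket clear of the shallow basket. I then threaded the handle over the hook and lowered it in roughly 1 mm steps. The hook was seen at about 35 mm above its mark.
- **Hook takes the weight:** The vertical force went from about -4 N to between 0 and +3 N while the basket was still held. I then eased the grip, opened the fingers and drew straight up.
- **Last checks:** The final pictures show the basket hanging level with the raised middle of the handle on the hook, and the gripper well clear above. The other things looked undisturbed, judged by eye only. After a further wait, the basket area changed no more than the background noise.
- **Checks that disagreed:** The first motion check, over the whole picture, showed small changes. The repeat on the basket area alone did not. The gripper read about 6 mm on the 8 mm bar at full force, which I put down to pad give. Contact came 2–3 mm lower than the pictures predicted, which fits a slight sag of the basket in the grip.

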